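# Proof-load a honeycomb ceramic bar on the lever bend-test stand

## Robot

A 6-joint arm with a two-finger parallel gripper is mounted at the origin on the work surface. World frame = base frame: x ahead of the robot, y to its left, z up, the work surface at z = 0. Lengths are in m, angles in rad, forces in N, time in s.
With the tool pointing down it reaches from about 0.3 to 1 m from the base axis. Payload 5.1 kg.
Tool frame: the origin (TCP) lies between the finger pads; the fingertips stand 17 mm ahead of it and the grasp point (between the pads) lies 2 mm behind it; z points along the fingers, y is the direction in which the jaws open and shut (so a half turn about z gives the same grasp; the last joint's range is limited). The gripper opens to 95 mm and grips with 3 to 60 N. Pads are 20 mm wide; open, the fingers measure 119 mm over their backs; the gripper's body (75 mm by 180 mm) begins 59 mm behind the grasp point.
Start: joints at [-1.294, 0.124, 1.65, -0, 1.367, -0.083], TCP at [0.229, -0.608, 0.232] pointing down, gripper open.
Joint ranges: [-2.61, 2.61], [-1.02, 2.33], [0.03, 2.71], [-1.35, 4.49], [0.32, 2.68], [-2.91, 2.91]. Speed limits (rad/s): [2.57, 2.57, 3.14, 3.14, 3.14, 3.14].

## Interface

Orientations are given as a unit quaternion [w, x, y, z].
In Python, from cell import env gives the robot as it stands.
- The arm moves only by the shell command python3 -m crank 'ROWS'. ROWS is JSON, a list of rows, each a list of 5 numbers: the opening, from 0 (shut) to 1 (fully open), then the shift along the tool's x, y, z in mm, then the turn about the tool's z in degrees. In form: [[grip, x, y, z, turn], ...]. A call has 1 to 12 rows; each row shifts and turns the pose as measured when the row begins, along the tool's axes as they then stand; what a row does not reach is not made up. A row lasts 1/8 s, in which the tool goes at most 62.5 mm and 10.7 degrees, less where a joint would pass 70% of its speed; a pose out of reach is approached as far as the arm can. A call is refused whole if a number of a shift passes 62.5 or a number of a turn 10.7, either way. A call with a gripper value outside its range is refused whole. The fingers move at their own pace and stop on an object; the grip force is fixed at half the most. Time passes only in rows, so rows that do not move let the fingers close. It gives the time, the measured TCP pose, the force and the opening at its end, in the units of the state.
- env.get_obs(): the state, without advancing time (a new reading comes with each control period).
- env.camera(name): name is "side" or "top"; returns a dict with "frame" (384x512x3 uint8, blue, green, red), "fovy" (degrees; the focal length in pixels is half the picture's height over the tangent of half this angle, whatever the lens; pixels are square), "cx", "cy" (the principal point, pixels), "rvec" (rotation vector, rad) and "tvec" (3), from world to camera coordinates, as OpenCV has them. Camera axes: x right, y down, z forward; pixel columns grow to the right and rows downward; lengths in m; the calibration is good to about 2 mm. A picture is of the moment at which its call begins. There is no depth.
- env.job_done(): hands the job in, once; it reports no verdict.
Trained networks look in the newest picture that a camera, given by its name, has taken for a name from the list of things; names that differ only in an ending like _2 or _b are one class to them, and where a whole thing is asked for, a point or a joint stands for the part that bears it (a point fixed in the world has none). Each returns a list of dicts, best first, with "conf" (0 to 1); they miss things now and then, are a little off and sometimes report something else, mostly with a low value. They report only what shows in the picture. A call takes as long as a camera call. They do not tell look-alikes from the thing itself.
- env.outline_of(camera, thing): "pixels" (384x512 bool, what is visible of it) and "extent" ([left, top, width, height] in pixels, round what is visible of it).
The state is a dict: "t": time; "joint_pos": joint angles; "dq": joint speeds; "joint_efforts": joint torques, N m; "position": TCP position; "ee_rot": TCP orientation; "wrist_force": force on the tool from outside, world axes, zero at the start; "wrist_torque": the same for the moment, N m; "grip_width": opening from 0.0 (shut) to 1.0 (fully open).
Only numpy, scipy, OpenCV 4.12 (cv2) and the standard library are available. Lean on these libraries where they do the work, as an engineer would, in place of code of your own. Each camera call takes 0.05 s, during which the arm holds its last target.

## Task

Lay the tan honeycomb bar across the two support rollers of the lever test stand, centred under the loading nose and square on the rollers, and let go of it. Then bring the stand's lever down until the gauge needle stands in the green band (20 N proof load), never letting it reach the red zone, and keep it there: finish while still holding the lever down, with the needle in the green. Leave the dark grey bar, the caliper and the bottle where they are.

Things in the scene. Friction and masses are not known exactly. Their poses are not given: they have to be found in the camera images.
- stand: Grey lever bend-test stand fixed to the bench, 362 high. Origin on the bench under the loading nose; z up, -x its front (dial, handle), +x to the column, -y the lever side. Base x -70 to 145, y +-105, 22 thick. Two support rollers (12 diameter, 44 long, along x) at y = -50 and +50, tops 72 up. Column at x 85 to 135. Under the nose it is open from the front and the +y side.
- seat (a point): Point midway between the tops of the two support rollers, 72 above the bench, straight below the nose: the middle of the bar's underside belongs here. Axes as the stand's: the bar lies along y.
- nose (a point): Middle of the underside of the loading nose, a steel roller 12 in diameter and 44 long along the stand's x, on a vertical plunger. With the lever up it is 122 above the bench, 20 above the top of a seated bar.
- lever (a joint): Lever angle q (rad): 0 = up at rest, grows as the handle comes down, stop at 1.25. A spring lifts it when let go. Each rad lowers gauge and nose by 30. With a bar seated the nose touches at 0.67; 20 N comes at about 1.0 (green 0.93 to 1.07, red from 1.13). Downward push at the handle: about 5 N until the nose touches, 9 N at 20 N load.
- lever_grip (a point): Middle of the black handle, on its axis: a round bar 22 in diameter and 110 long, parallel to the stand's y (stand y -60 to -170, this point at -122), with a red end cap 25 in diameter. Free all round and above; the lever rod (14 in diameter) meets it at stand y = -62.
- gauge (a joint): How far the plunger is pressed into the spring gauge, m: 0 = no load, 2 N per mm, 0.010 = 20 N. Black needle on a white round dial (67 across, tilted up to the stand's front), clockwise 9 degrees per N from the lower left, ticks every 2 N. Green band 16 to 24 N (0.008 to 0.012); red from 28 N (0.014).
- bar: The tan honeycomb ceramic bar to be loaded, 220 long (its x) x 30 wide x 30 high, about 110 g, dark square cells in its end faces; its two ends are alike. Origin at the middle of its underside. Lies loose on the bench.
- dark_bar: Dark grey honeycomb bar of the same size, 220 x 30 x 30, origin at the middle of its underside. Bystander.
- caliper: Steel caliper with a black slide, 200 long (its x), 50 over the jaws, 12 high, lying flat; origin at the middle of its beam's underside. Bystander.
- bottle: White plastic bottle with orange cap, 64 in diameter, 150 high, standing; origin at the middle of its foot. Bystander.
- gauge_underside (a point): Middle of the underside of the gauge that hangs over the rollers, 176 above the bench with the lever up. Gauge and dial reach stand x -70 to 45, y -36 to 36, up to 320 above the bench; the head behind them x 45 to 140, y -39 to 39, z 200 to 300.
- hinge (a point): The lever's hinge, at stand x = 60, y = 0, z = 245, its axis along the stand's y. The handle's axis circles it at 160: at lever angle q the handle is at stand x = 60 - 160 cos(0.5 - q), z = 245 + 160 sin(0.5 - q).
Things that resemble listed ones, but are neither listed nor needed, are in the scene too. There is more than one size of the bar; the one meant has the size given above.

How it is judged:
By the outcome, as a careful person would: the job done as asked, in the order asked, and still so for the second after the job is handed in, while the arm keeps its last pose, push and grip.
It also fails if it takes over 72 s, if anything falls off the work surface, if the arm or the gripper's body presses on something with over 40 N, if the wrist force passes 120 N, or if a joint passes its speed limit or range.

## Working session

There is one attempt and no reset: what is moved stays moved. The work goes in short steps, Python scripts to look and compute and a shell command to move; the robot and the scene stay as the last step left them, time stands still between calls to the robot, and variables do not carry over. Pictures are saved under pics/ and viewed, and the job is handed in when it is done.

```bash
mkdir -p pics; ls
cat > h.py <<'E'
import numpy as np, cv2
from cell import env
def cam(n,save=None):
    c=env.camera(n)
    if save: cv2.imwrite('pics/'+save+'.png',c['frame'])
    return c
def P(c):
    R=cv2.Rodrigues(np.array(c['rvec'],float))[0]; t=np.array(c['tvec'],float).ravel()
    f=192/np.tan(np.radians(c['fovy'])/2)
    return R,t,f
def proj(c,X):
    R,t,f=P(c); p=np.atleast_2d(X)@R.T+t
    return np.c_[c['cx']+f*p[:,0]/p[:,2], c['cy']+f*p[:,1]/p[:,2]]
def back(c,uv,z):
    R,t,f=P(c); uv=np.atleast_2d(uv).astype(float)
    d=np.c_[(uv[:,0]-c['cx'])/f,(uv[:,1]-c['cy'])/f,np.ones(len(uv))]@R
    o=-R.T@t
    return o+d*((z-o[2])/d[:,2])[:,None]
E
python3 - <<'E'
from h import *
for n in('side','top'):
    c=cam(n,n+'0'); R,t,f=P(c); print(n,f,c['cx'],c['cy'],-R.T@t,R[2], c.keys())
    for th in('stand','bar','dark_bar','caliper','bottle','lever_grip','lever','nose','gauge'):
        try:
            for d in env.outline_of(n,th): print(th,round(d['conf'],2),d['extent'],d['pixels'].sum())
        except Exception as e: print(th,e)
print(env.get_obs())
E
```

```text
pics
side 353.1445462482156 258.55036515664415 192.002183167376 [0.11312837 0.65927395 0.98630791] [ 0.37238728 -0.56862033 -0.7334839 ] dict_keys(['frame', 'fovy', 'cx', 'cy', 'rvec', 'tvec'])
stand 0.77 [169.7, 126.9, 90.5, 160.5] 7043
stand 0.49 [134.5, 275.3, 30.2, 42.3] 848
bar 0.61 [318.5, 145.3, 14.3, 40.1] 367
bar 0.49 [346.4, 176.0, 25.7, 19.3] 198
bar 0.33 [168.6, 127.8, 97.5, 158.6] 7082
bar 0.22 [202.6, 171.8, 35.2, 48.2] 949
dark_bar 0.75 [275.7, 155.7, 9.1, 46.4] 391
caliper 0.68 [232.3, 179.5, 33.8, 18.3] 142
bottle 0.59 [132.5, 274.2, 32.3, 43.9] 808
lever_grip 0.55 [199.7, 127.4, 31.2, 47.6] 402
lever 0.83 [201.3, 126.1, 28.7, 49.2] 344
top 438.17649080125244 258.0770574065787 191.73071717682203 [0.29036999 0.0316907  1.73486023] [ 0.1323475   0.00419517 -0.9911945 ] dict_keys(['frame', 'fovy', 'cx', 'cy', 'rvec', 'tvec'])
stand 0.86 [182.9, 117.3, 92.2, 87.0] 3879
bar 0.84 [336.3, 185.1, 50.6, 33.4] 407
bar 0.51 [352.0, 232.6, 7.4, 40.7] 251
bar 0.36 [182.8, 119.6, 86.8, 85.9] 3674
dark_bar 0.75 [293.9, 157.1, 51.3, 36.0] 408
caliper 0.59 [266.4, 133.0, 41.2, 34.9] 
[... 155 characters left out ...]
s': array([-1.29360249e+00,  1.23793919e-01,  1.65032803e+00,  2.01712195e-06,
        1.36752346e+00, -8.25985825e-02]), 'dq': array([-2.50303338e-03,  1.65792220e-03,  4.41213579e-04, -5.26588925e-05,
        1.78124440e-03,  5.30468433e-04]), 'joint_efforts': array([-8.96659890e-05, -4.17588902e+01, -3.60241449e+01,  7.76430080e-02,
        4.29271872e-02,  1.66211695e-06]), 'position': array([ 0.22881776, -0.60836073,  0.23164356]), 'ee_rot': array([-2.63478248e-05,  9.83862305e-01,  1.78927260e-01, -1.57921670e-06]), 'wrist_force': array([ 0.4575431 , -0.43342366, -0.15798975]), 'wrist_torque': array([-3.44368376e-02,  4.36820817e-02,  1.44961620e-05]), 'grip_width': 0.9989813531021211}
```

Run:
```python
import cv2
for n,(x0,y0,x1,y1) in {'top':(130,90,410,300),'side':(110,100,390,310)}.items():
    i=cv2.imread(f'pics/{n}0.png')[y0:y1,x0:x1]
    cv2.imwrite(f'pics/{n}0z.png',cv2.resize(i,None,fx=2.85,fy=2.85,interpolation=cv2.INTER_CUBIC))
```

```text
(no output)
```

View pics/top0z.png

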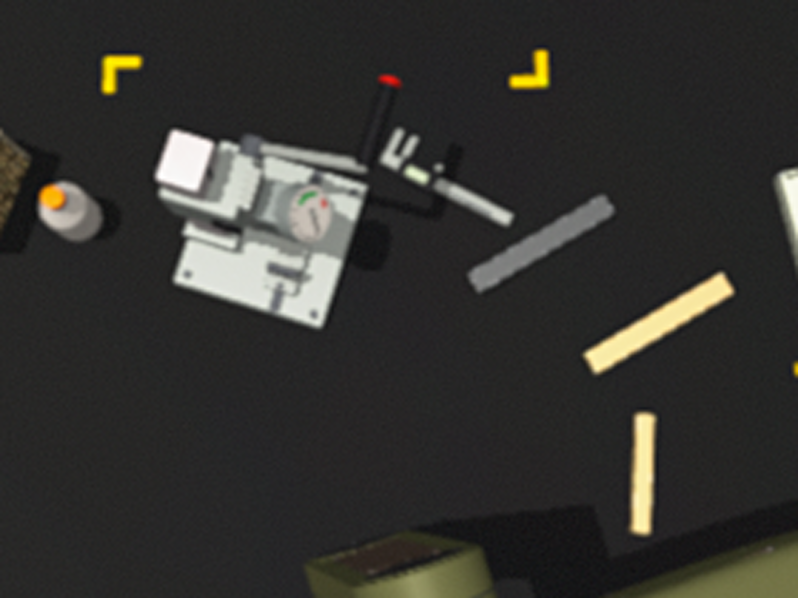

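View pics/side0z.png

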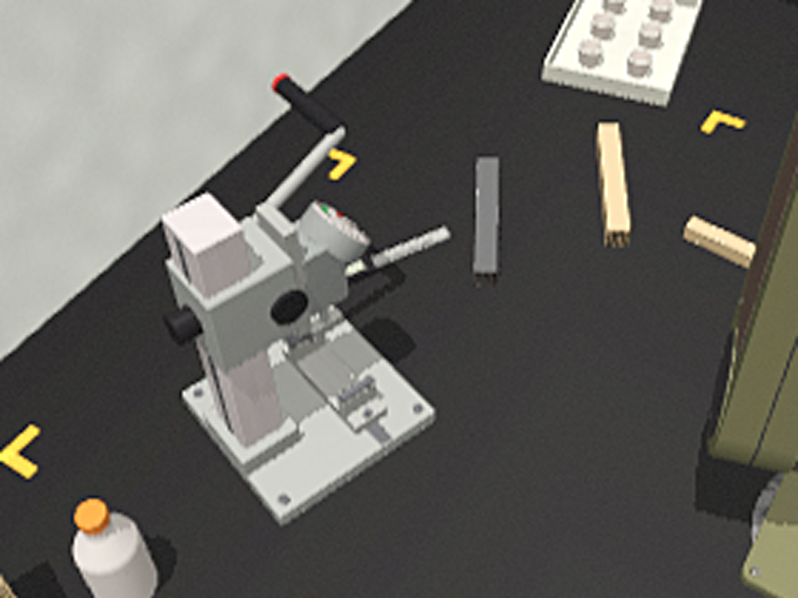

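View pics/top0.png

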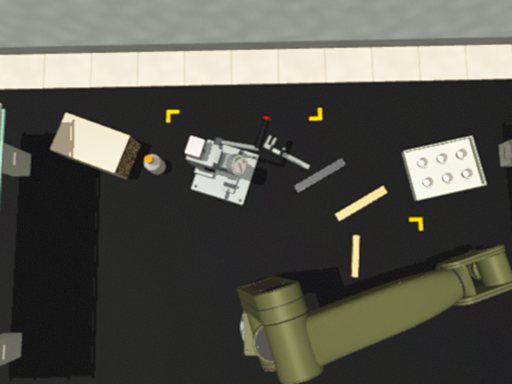

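Run:
```python
from h import *
from scipy.optimize import least_squares
ct=cam('top');cs=cam('side')
def rect(n,c,th,k=0,z=0.03):
    m=env.outline_of(n,th)[k]['pixels'].astype(np.uint8)
    r=cv2.minAreaRect(np.argwhere(m)[:,::-1].astype(np.float32)); b=cv2.boxPoints(r)
    X=back(c,b,z); L=np.linalg.norm(np.roll(X,-1,0)-X,axis=1)
    e=(X[1]-X[0]) if L[0]>L[1] else (X[2]-X[1])
    print(n,th,k,X.mean(0).round(4),L.round(3),np.degrees(np.arctan2(e[1],e[0]))%180)
    return X
for k in(0,1): rect('top',ct,'bar',k)
rect('top',ct,'dark_bar')
# stand
zt=.022
pts=np.array([[.145,.105,zt],[-.07,.105,zt],[-.07,-.105,zt]]); ut=np.array([[175,283],[322,327],[367,185]])/2.85+[130,90]
ps=np.array([[.145,.105,zt],[-.07,.105,zt],[.145,-.105,zt]]); us=np.array([[283,515],[433,408],[185,391]])/2.85+[110,100]
print(back(ct,ut,zt).round(4)); print(back(cs,us,zt).round(4))
def T(p,X):
    c,s=np.cos(p[2]),np.sin(p[2]); R=np.array([[c,-s,0],[s,c,0],[0,0,1]]); return X@R.T+[p[0],p[1],0]
g=np.array([(-.5*np.pi) ,0])
f=lambda p: np.r_[(proj(ct,T(p,pts))-ut).ravel(),(proj(cs,T(p,ps))-us).ravel()]
r=least_squares(f,[.6,.1,1.4]); print(r.x,np.degrees(r.x[2]),f(r.x).round(1))
q=0
H=[[.06-.16*np.cos(.5-q),-.122,.245+.16*np.sin(.5-q)],[.06-.16*np.cos(.5-q),-.17,.245+.16*np.sin(.5-q)],[-.016,0,.122],[0,.05,.072],[0,-.05,.072]]
print(T(r.x,np.array(H)).round(4)); print(proj(ct,T(r.x,H)),proj(cs,T(r.x,H)))
for n,c in(('top',ct),('side',cs)):
  for th in('lever_grip','lever','bottle'):
    for d in env.outline_of(n,th)[:1]:
      print(n,th,np.argwhere(d['pixels'])[:,::-1].mean(0), d['extent'])
np.save('stand.npy',r.x)
i=ct['frame'][170:290,310:410];cv2.imwrite('pics/bars.png',cv2.resize(i,None,fx=5,fy=5,interpolation=cv2.INTER_CUBIC))
```

```text
top bar 0 [ 0.4652 -0.3614  0.03  ] [0.226 0.033 0.226 0.032] 119.52605207808442
top bar 1 [ 0.2654 -0.3286  0.03  ] [0.153 0.025 0.153 0.025] 174.0342084965553
top dark_bar 0 [ 0.5792 -0.2036  0.03  ] [0.22  0.031 0.219 0.031] 119.57892995224789
[[0.5343 0.3021 0.022 ]
 [0.4688 0.0993 0.022 ]
 [0.6671 0.0332 0.022 ]]
[[0.5336 0.299  0.022 ]
 [0.4707 0.0992 0.022 ]
 [0.7303 0.2323 0.022 ]]
[0.58889244 0.13049591 1.25238272] 71.7562444495726 [ 0.3 -0.1  0.6  0.4  0.5  0.1 -0.7  0.4  1.3 -0.  -1.4  0.2]
[[0.6796 0.0159 0.3217]
 [0.7252 0.0009 0.3217]
 [0.5839 0.1153 0.122 ]
 [0.5414 0.1461 0.072 ]
 [0.6364 0.1148 0.072 ]]
[[263.42227176 131.63135618]
 [267.64036003 118.20757353]
 [237.12054127 171.43597515]
 [229.94656246 184.82402697]
 [237.75476852 160.36651093]] [[217.14427707 136.18409952]
 [208.24791463 128.76100542]
 [228.71774924 212.96729581]
 [235.10803167 234.81384958]
 [217.10661911 216.00901276]]
top lever_grip [245.81123596 138.19775281] [211.3, 116.9, 56.0, 32.0]
top lever [246.06648936 138.17819149] [213.2, 117.0, 57.6, 32.7]
top bottle [154.68111455 163.73065015] [144.7, 154.4, 19.7, 22.6]
side lever_grip [216.5654102  146.23946785] [201.4, 126.4, 27.3, 48.1]
side lever [217.30693069 147.90346535] [206.1, 123.8, 26.3, 50.7]
side bottle [149.17647059 296.4623803 ] [132.9, 276.3, 30.8, 37.8]
```

View pics/bars.png

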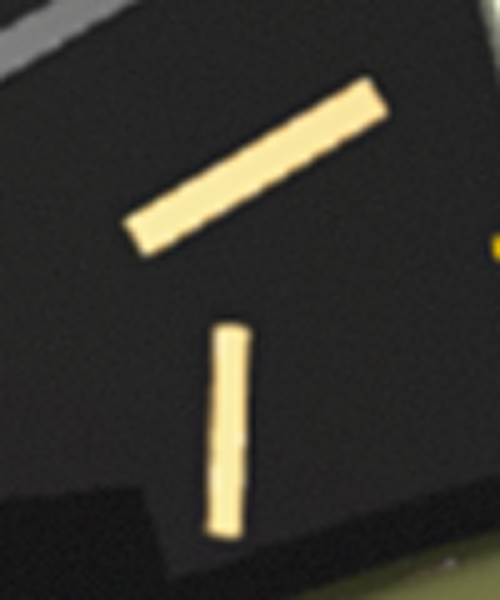

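The tan bars are at top-camera pixels (361,203), measuring about 226x32 mm, and (356,256), about 153x25 mm. The first fits 220x30 and the crop confirms it. I'll plan the approach to its end that will lie on the stand's +y side.

```bash
cat >> h.py <<'E'
def yaw(q):
    w,x,y,z=q; return np.degrees(np.arctan2(2*(x*y+w*z),1-2*(y*y+z*z)))
def plan(tgt,ty,n,grip):
    """suggest n rows to world tgt (m) and tool-x yaw ty (deg)"""
    o=env.get_obs(); p=np.array(o['position']); y0=yaw(o['ee_rot']); dy=(ty-y0+180)%360-180
    d=(np.array(tgt)-p)*1000/n
    print('at',p.round(4),'yaw',y0.round(2),'t',o['t'],'F',np.round(o['wrist_force'],1),'g',round(o['grip_width'],3),'delta mm',(d*n).round(1),'dyaw',round(dy,2))
    for k in range(n):
        a=np.radians(y0+dy*k/n); X=np.array([np.cos(a),np.sin(a)]);Y=np.array([np.sin(a),-np.cos(a)])
        print([grip,round(d[:2]@X),round(d[:2]@Y),round(-d[2]),round(-dy/n,1)],end=',')
    print()
E
python3 - <<'E'
from h import *
plan([.4216,-.284,.14],119.5,10,1)
E
```

```text
at [ 0.2288 -0.6084  0.2316] yaw 20.61 t 1.55 F [ 0.2 -0.2 -0. ] g 1.002 delta mm [192.8 324.4 -91.6] dyaw 98.89
[1, 29, -24, 9, np.float64(-9.9)],[1, 33, -18, 9, np.float64(-9.9)],[1, 36, -12, 9, np.float64(-9.9)],[1, 37, -6, 9, np.float64(-9.9)],[1, 38, 1, 9, np.float64(-9.9)],[1, 37, 7, 9, np.float64(-9.9)],[1, 35, 13, 9, np.float64(-9.9)],[1, 32, 19, 9, np.float64(-9.9)],[1, 29, 24, 9, np.float64(-9.9)],[1, 24, 29, 9, np.float64(-9.9)],
```

```bash
python3 -m crank '[[1,29,-24,9,-9.9],[1,33,-18,9,-9.9],[1,36,-12,9,-9.9],[1,37,-6,9,-9.9],[1,38,1,9,-9.9],[1,37,7,9,-9.9],[1,35,13,9,-9.9],[1,32,19,9,-9.9],[1,29,24,9,-9.9],[1,24,29,9,-9.9],[1,0,0,0,0]]'
python3 - <<'E'
from h import *
plan([.4216,-.284,.08],119.5,3,1)
E
```

```text
t: 2.92
position: [0.4175, -0.2715, 0.14]
ee_rot: [0.002, 0.479, 0.878, -0.001]
wrist_force: [-0.3, 0.2, 0.4]
grip_width: 1.0
at [ 0.4175 -0.2715  0.14  ] yaw 122.79 t 2.925 F [-0.3  0.2  0.4] g 1.0 delta mm [  4.1 -12.5 -60. ] dyaw -3.29
[1, -4, -1, 20, np.float64(1.1)],[1, -4, -1, 20, np.float64(1.1)],[1, -4, -1, 20, np.float64(1.1)],
```

```bash
python3 -m crank '[[1,-4,-1,20,1.1],[1,-4,-1,20,1.1],[1,-4,-1,20,1.1],[1,0,0,0,0]]'
python3 - <<'E'
from h import *
plan([.4216,-.284,.020],119.5,4,1)
for n in('top','side'):
    c=cam(n); 
    u=(315,150) if n=='top' else (300,120)
    i=c['frame'][u[1]:u[1]+120,u[0]:u[0]+150];cv2.imwrite('pics/pg_%s.png'%n,cv2.resize(i,None,fx=4,fy=4,interpolation=cv2.INTER_CUBIC))
E
cd pics; python3 -c "
import cv2,numpy as np
cv2.imwrite('pg.png',cv2.resize(np.vstack([cv2.imread('pg_top.png'),cv2.imread('pg_side.png')]),None,fx=.62,fy=.62))"
```

```text
t: 3.42
position: [0.422, -0.2875, 0.0813]
ee_rot: [0.005, 0.508, 0.862, -0.002]
wrist_force: [-1.3, -0.6, 0.2]
grip_width: 1.001
at [ 0.422  -0.2875  0.0813] yaw 119.0 t 3.425 F [-1.3 -0.6  0.2] g 1.001 delta mm [ -0.4   3.5 -61.3] dyaw 0.5
[1, 1, 0, 15, np.float64(-0.1)],[1, 1, 0, 15, np.float64(-0.1)],[1, 1, 0, 15, np.float64(-0.1)],[1, 1, 0, 15, np.float64(-0.1)],
```

View pics/pg.png

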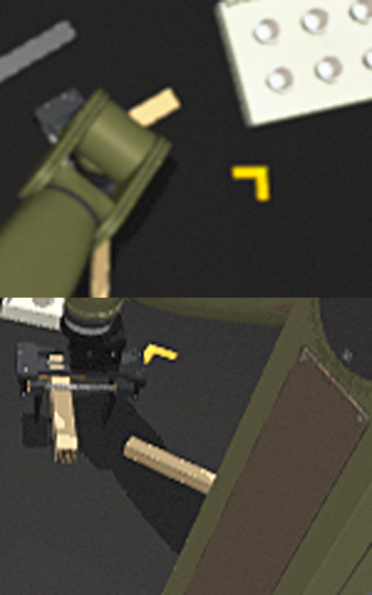

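```bash
python3 -m crank '[[1,1,0,15,-0.1],[1,1,0,15,-0.1],[1,1,0,15,-0.1],[1,0,0,12,0],[1,0,0,0,0],[1,0,0,0,0]]'
python3 - <<'E'
from h import *
plan([.4216,-.284,.020],119.5,1,1)
E
```

```text
t: 4.28
position: [0.4227, -0.2866, 0.0237]
ee_rot: [0.008, 0.505, 0.863, -0.003]
wrist_force: [0.0, 0.6, -0.3]
grip_width: 0.999
at [ 0.4227 -0.2866  0.0237] yaw 119.35 t 4.275 F [ 0.   0.6 -0.3] g 0.999 delta mm [-1.1  2.6 -3.7] dyaw 0.15
[1, 3, 0, 4, np.float64(-0.2)],
```

```bash
python3 -m crank '[[1,3,0,3,0],[0,0,0,0,0],[0,0,0,0,0],[0,0,0,0,0],[0,0,0,0,0],[0,0,0,0,0]]'
python3 - <<'E'
from h import *
plan([.4216,-.284,.120],119.5,3,0)
print(env.get_obs()['ee_rot'])
E
```

```text
t: 5.03
position: [0.4221, -0.2847, 0.0221]
ee_rot: [0.009, 0.505, 0.863, -0.003]
wrist_force: [0.1, 0.5, 0.1]
grip_width: 0.533
at [ 0.4221 -0.2847  0.0221] yaw 119.35 t 5.025 F [0.1 0.5 0.1] g 0.533 delta mm [-0.5  0.7 97.9] dyaw 0.15
[0, 0, 0, -33, np.float64(-0.0)],[0, 0, 0, -33, np.float64(-0.0)],[0, 0, 0, -33, np.float64(-0.0)],
[ 0.00927892  0.50485987  0.86314586 -0.00310504]
```

Still closing (0.533 ≈ 51 mm).

```bash
python3 -m crank '[[0,0,0,0,0],[0,0,0,0,0],[0,0,0,0,0],[0,0,0,0,0]]';python3 -m crank '[[0,0,0,-5,0],[0,0,0,-20,0],[0,0,0,-33,0],[0,0,0,-33,0],[0,0,0,0,0]]'
python3 - <<'E'
from h import *
plan([.4216,-.284,.120],119.5,1,0)
c=cam('side'); i=c['frame'][90:240,270:420];cv2.imwrite('pics/lift.png',cv2.resize(i,None,fx=4,fy=4,interpolation=cv2.INTER_CUBIC))
E
```

```text
t: 5.52
position: [0.4221, -0.2847, 0.0222]
ee_rot: [0.009, 0.505, 0.863, -0.003]
wrist_force: [-0.0, 0.1, -0.0]
grip_width: 0.311
t: 6.15
position: [0.4194, -0.2818, 0.114]
ee_rot: [0.007, 0.505, 0.863, -0.002]
wrist_force: [0.3, -0.1, -1.6]
grip_width: 0.318
at [ 0.4194 -0.2818  0.114 ] yaw 119.33 t 6.15 F [ 0.3 -0.1 -1.6] g 0.318 delta mm [ 2.2 -2.2  6. ] dyaw 0.17
[0, -3, 1, -6, np.float64(-0.2)],
```

View pics/lift.png

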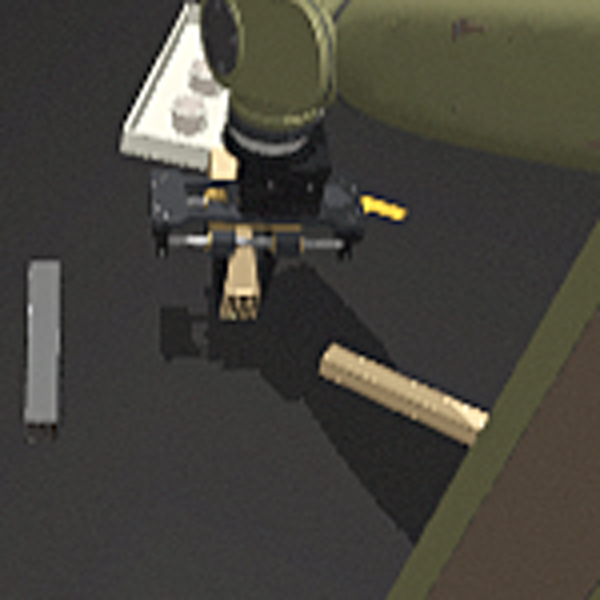

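```bash
cat >> h.py <<'E'
def T(p,X):
    X=np.atleast_2d(X); c,s=np.cos(p[2]),np.sin(p[2]); R=np.array([[c,-s,0],[s,c,0],[0,0,1]]); return X@R.T+[p[0],p[1],0]
def overlay(c,img,p,box,s,name,extra=[]):
    x0,y0,x1,y1=box; i=cv2.resize(img[y0:y1,x0:x1],None,fx=s,fy=s,interpolation=cv2.INTER_CUBIC)
    def ln(a,col,closed=True):
        u=((proj(c,T(p,a))-[x0,y0]+.5)*s-.5); cv2.polylines(i,[np.round(u*8).astype(int)],closed,col,1,cv2.LINE_AA,3)
    z=.022
    ln([[.145,.105,z],[-.07,.105,z],[-.07,-.105,z],[.145,-.105,z]],(0,0,255))
    ln([[.145,.105,0],[-.07,.105,0],[-.07,-.105,0],[.145,-.105,0]],(0,128,255))
    for y in(.05,-.05): ln([[-.022,y,.072],[.022,y,.072]],(255,0,255))
    ln([[-.08,-.06,.3217],[-.08,-.17,.3217]],(0,255,0))
    for col,a in extra: ln(a,col)
    cv2.imwrite('pics/'+name+'.png',i)
E
python3 - <<'E'
from h import *
p=np.load('stand.npy')
for n,b in(('top',(175,105,285,215)),('side',(160,115,290,300))):
    c=cam(n); overlay(c,cv2.imread(f'pics/{n}0.png'),p,b,5 if n=='top' else 3.2,'ov_'+n)
E
```

```text
(no output)
```

View pics/ov_top.png

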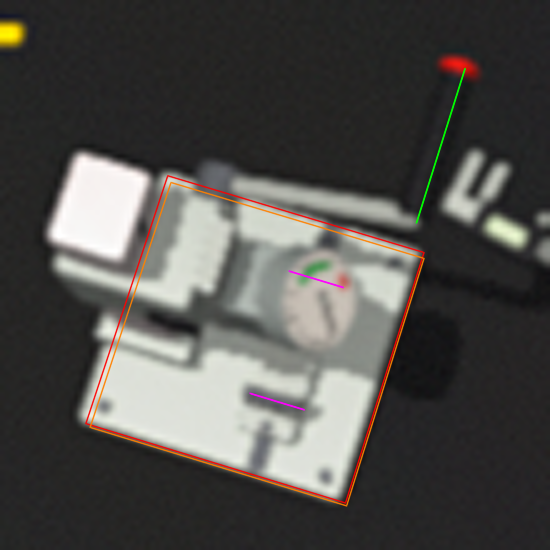

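View pics/ov_side.png

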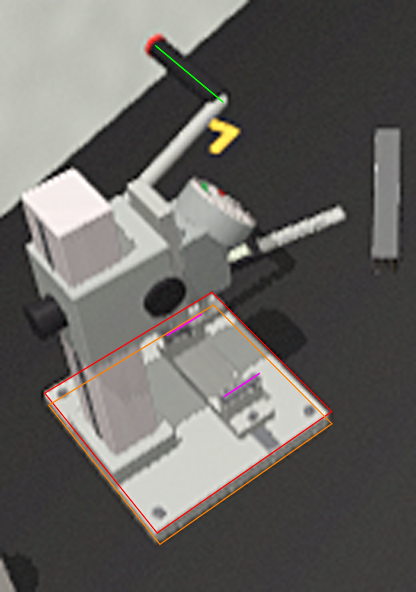

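Run:
```python
from h import *
i=cv2.imread('pics/top0.png')[145:215,180:265]
i=cv2.convertScaleAbs(i,alpha=1.0,beta=20)
cv2.imwrite('pics/zt.png',cv2.resize(i,None,fx=9,fy=8.5*9/8.5,interpolation=cv2.INTER_NEAREST)[:600,:800])
```

```text
(no output)
```

View pics/zt.png

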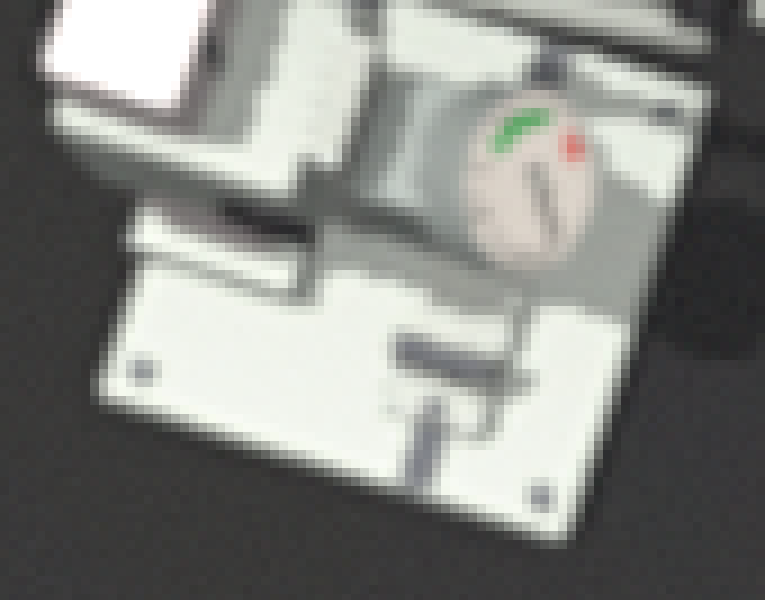

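Run:
```python
from h import *
i=cv2.imread('pics/side0.png')[220:290,165:265]
cv2.imwrite('pics/zs.png',cv2.resize(i,None,fx=8,fy=8,interpolation=cv2.INTER_NEAREST))
i=cv2.imread('pics/side0.png')[120:220,190:265]
cv2.imwrite('pics/zs2.png',cv2.resize(i,None,fx=6,fy=6,interpolation=cv2.INTER_NEAREST))
```

```text
(no output)
```

View pics/zs.png

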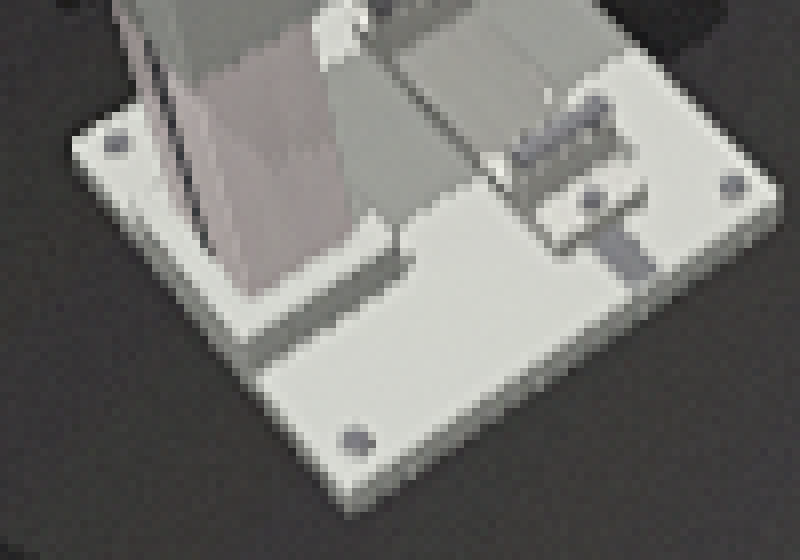

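View pics/zs2.png

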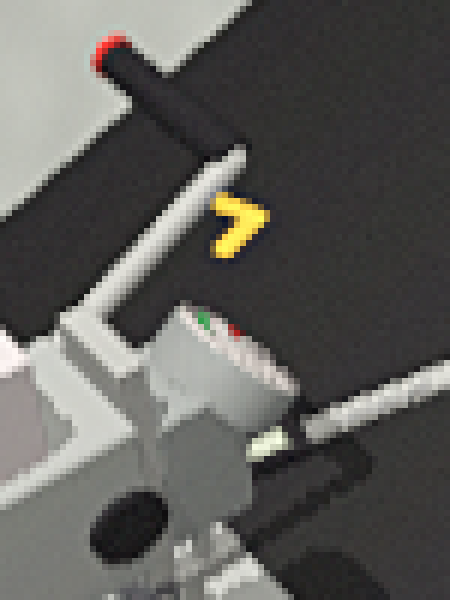

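Run:
```python
from h import *
from scipy.optimize import least_squares
ct=cam('top');cs=cam('side'); z=.022
A=np.array([[.145,.105,z],[-.07,.105,z],[-.07,-.105,z]]); ua=np.array([[190.3,189.2],[242.6,205.1],[258.9,154.5]])
B=np.array([[.145,.105,z],[-.07,.105,z],[.145,-.105,z],[.145,.105,0]]); ub=np.array([[208.25,280.5],[261.75,244.1],[173.6,237],[208.25,284.1]])
def res(p):return (proj(ct,T(p,A))-ua),(proj(cs,T(p,B))-ub)
for nm,w in(('top',(1,0)),('side',(0,1)),('both',(1,1))):
    r=least_squares(lambda p:np.r_[w[0]*res(p)[0].ravel(),w[1]*res(p)[1].ravel()],[.6,.1,1.3]); print(nm,r.x.round(4),np.degrees(r.x[2]),[a.round(1).tolist() for a in res(r.x)])
np.save('stand.npy',r.x)
p=r.x
print(proj(ct,T(p,[0,.05,.072])),proj(cs,T(p,[0,.05,.072])))
print('cap',proj(ct,T(p,[-.08,-.172,.3217])),proj(cs,T(p,[-.08,-.172,.3217])))
```

```text
top [0.5896 0.1341 1.2508] 71.66813564178206 [[[0.4, -0.2], [0.0, -0.1], [-0.5, 0.4]], [[-0.6, 1.3], [0.6, -0.3], [-1.0, 0.9], [0.2, 1.3]]]
side [0.5899 0.1309 1.2396] 71.02536723581463 [[[1.1, -0.8], [0.5, -0.1], [0.5, 0.6]], [[-0.7, 0.3], [1.0, -0.6], [-0.4, -0.3], [0.2, 0.3]]]
both [0.5899 0.132  1.2431] 71.22533744290705 [[[0.9, -0.6], [0.3, -0.2], [0.2, 0.5]], [[-0.7, 0.7], [0.8, -0.5], [-0.6, 0.1], [0.1, 0.6]]]
[[229.43953956 184.5329646 ]] [[234.45662027 235.07746942]]
cap [[267.63218634 117.67159511]] [[207.77881305 128.57042455]]
```

Run:
```python
from h import *
plan([.4584,.0181,.125],161.3,8,0)
```

```text
at [ 0.4168 -0.2798  0.1091] yaw 119.34 t 6.4 F [-0.2 -0.2 -2.2] g 0.315 delta mm [ 41.6 297.9  15.9] dyaw 41.96
[0, 30, 23, -2, np.float64(-5.2)],[0, 28, 25, -2, np.float64(-5.2)],[0, 25, 28, -2, np.float64(-5.2)],[0, 23, 30, -2, np.float64(-5.2)],[0, 20, 32, -2, np.float64(-5.2)],[0, 17, 34, -2, np.float64(-5.2)],[0, 14, 35, -2, np.float64(-5.2)],[0, 10, 36, -2, np.float64(-5.2)],
```

```bash
python3 -m crank '[[0,30,23,-4,-5.2],[0,28,25,-4,-5.2],[0,25,28,-3,-5.2],[0,23,30,-3,-5.2],[0,20,32,-3,-5.2],[0,17,34,-2,-5.2],[0,14,35,-2,-5.2],[0,10,36,-2,-5.2],[0,0,0,0,0],[0,0,0,0,0]]'
python3 - <<'E'
from h import *
plan([.4584,.0181,.107],161.3,1,0)
print(env.get_obs()['ee_rot'])
c=cam('side','s1'); i=c['frame'][110:300,160:420];cv2.imwrite('pics/s1z.png',cv2.resize(i,None,fx=3,fy=3,interpolation=cv2.INTER_CUBIC))
c=cam('top','t1'); i=c['frame'][110:260,180:400];cv2.imwrite('pics/t1z.png',cv2.resize(i,None,fx=3,fy=3,interpolation=cv2.INTER_CUBIC))
E
```

```text
t: 7.65
position: [0.4495, 0.0297, 0.1179]
ee_rot: [-0.01, 0.155, 0.988, -0.0]
wrist_force: [0.2, -0.1, -1.0]
grip_width: 0.315
at [0.4495 0.0297 0.1179] yaw 162.15 t 7.65 F [ 0.2 -0.1 -1. ] g 0.315 delta mm [  8.9 -11.6 -10.9] dyaw -0.85
[0, -12, -8, 11, np.float64(0.8)],
[-1.04812028e-02  1.55124308e-01  9.87839263e-01 -4.29537399e-04]
```

View pics/s1z.png

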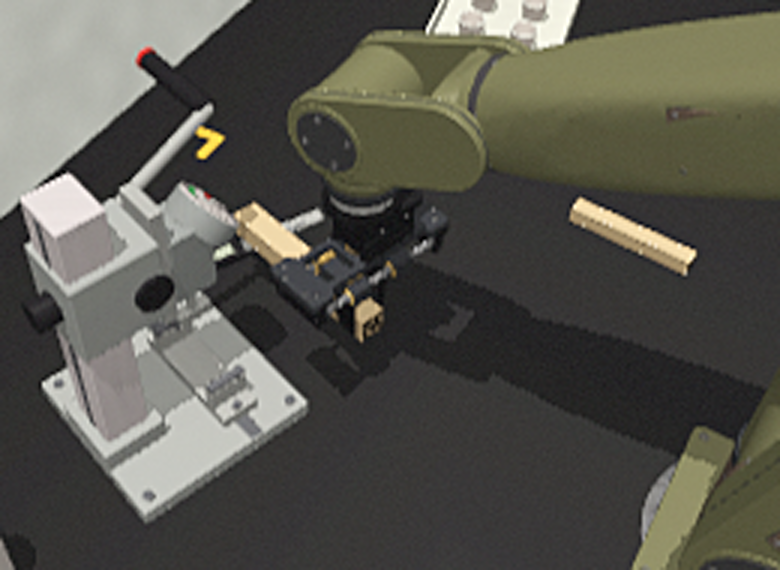

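View pics/t1z.png

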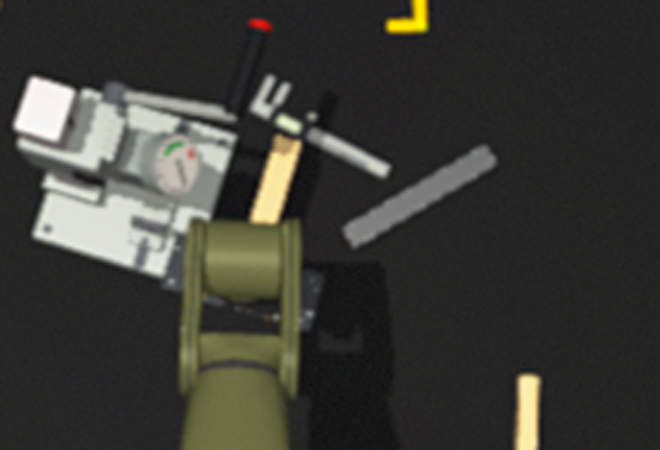

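```bash
cat >> h.py <<'E'
from scipy.spatial.transform import Rotation as Ro
def tool():
    o=env.get_obs(); w,x,y,z=o['ee_rot']; return np.array(o['position']),Ro.from_quat([x,y,z,w]).as_matrix()
def barbox(off=.088,drop=.0221):
    p,R=tool() # bar centre (underside) in tool frame
    out=[]
    for zz in(drop,drop-.03):
        for sx,sy in((1,1),(1,-1),(-1,-1),(-1,1)):
            out.append(p+R@np.array([-off+sx*.11,sy*.015,zz]))
    return np.array(out)
E
python3 - <<'E'
from h import *
p,R=tool(); print(R.round(3))
for sgn in(1,-1):
    b=barbox(sgn*.088); print(b[:,:].mean(0).round(3))
    print(sgn)
# tool x direction points along 162deg = +stand y => centre is at -x of tool
b=barbox(.088)
for n,bx,s in(('top',(230,130,300,230),6),('side',(220,160,300,240),7)):
    c=cam(n); i=cv2.resize(c['frame'][bx[1]:bx[3],bx[0]:bx[2]],None,fx=s,fy=s,interpolation=cv2.INTER_CUBIC)
    u=(proj(c,b)-[bx[0],bx[1]]+.5)*s-.5
    for k,col in((0,(0,0,255)),(4,(0,255,0))): cv2.polylines(i,[np.round(u[k:k+4]).astype(int)],True,col,1)
    cv2.imwrite('pics/bb_%s.png'%n,i)
E
```

```text
[[-0.951  0.308 -0.02 ]
 [ 0.308  0.952  0.003]
 [ 0.02  -0.004 -1.   ]]
[0.533 0.002 0.109]
1
[0.366 0.056 0.113]
-1
```

View pics/bb_top.png

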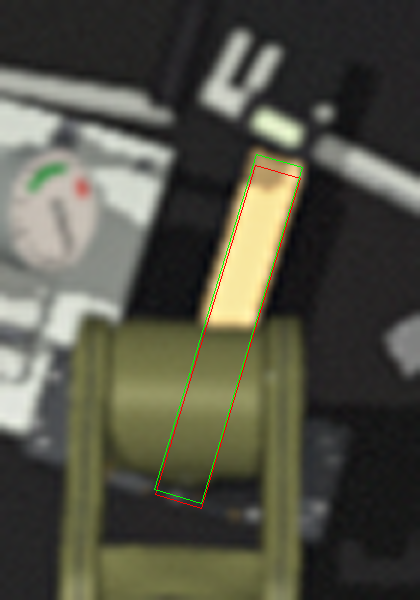

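View pics/bb_side.png

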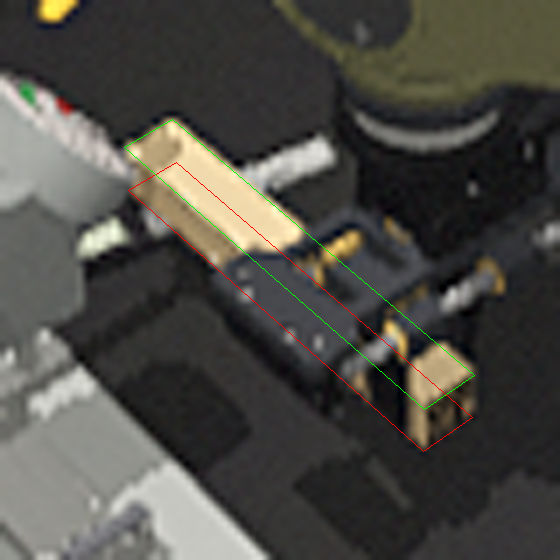

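Run:
```python
from h import *
plan([.4777,.075,.107],161.3,2,0)
```

```text
at [0.4501 0.0291 0.1187] yaw 162.06 t 7.85 F [ 0.4 -0.4 -1.2] g 0.315 delta mm [ 27.6  45.9 -11.7] dyaw -0.76
[0, -6, 26, 6, np.float64(0.4)],[0, -6, 26, 6, np.float64(0.4)],
```

```bash
python3 -m crank '[[0,-6,26,6,0.4],[0,-6,24,6,0.3],[0,0,0,0,0],[0,0,0,0,0]]'
python3 - <<'E'
from h import *
plan([.5066,.1602,.107],161.3,3,0); print(tool()[1][2].round(3))
E
```

```text
t: 8.35
position: [0.4778, 0.0704, 0.1064]
ee_rot: [-0.009, 0.165, 0.986, -0.001]
wrist_force: [0.7, -0.4, -0.8]
grip_width: 0.31
at [0.4778 0.0704 0.1064] yaw 160.98 t 8.35 F [ 0.7 -0.4 -0.8] g 0.31 delta mm [28.8 89.8  0.6] dyaw 0.32
[0, 1, 31, 0, np.float64(-0.1)],[0, 1, 31, 0, np.float64(-0.1)],[0, 1, 31, 0, np.float64(-0.1)],
[ 0.018 -0.004 -1.   ]
```

```bash
python3 -m crank '[[0,0,20,0,-0.1],[0,0,20,0,-0.1],[0,0,20,0,-0.1],[0,0,20,0,0],[0,0,8,0,0],[0,0,0,0,0],[0,0,0,0,0]]'
python3 - <<'E'
from h import *
plan([.5066,.1602,.107],161.3,1,0); print(tool()[1][2].round(3))
b=barbox(.088)
for n,bx,s in(('top',(190,110,290,210),6),('side',(190,120,270,260),5)):
    c=cam(n,n+'2'); i=cv2.resize(c['frame'][bx[1]:bx[3],bx[0]:bx[2]],None,fx=s,fy=s,interpolation=cv2.INTER_CUBIC)
    cv2.imwrite('pics/in_%s.png'%n,i)
E
```

```text
t: 9.22
position: [0.5083, 0.1592, 0.1065]
ee_rot: [-0.009, 0.163, 0.987, -0.001]
wrist_force: [1.1, 0.1, -1.7]
grip_width: 0.315
at [0.5083 0.1592 0.1065] yaw 161.28 t 9.225 F [ 1.1  0.1 -1.7] g 0.315 delta mm [-1.7  1.   0.5] dyaw 0.02
[0, 2, 0, 0, np.float64(-0.0)],
[ 0.017 -0.004 -1.   ]
```

View pics/in_top.png

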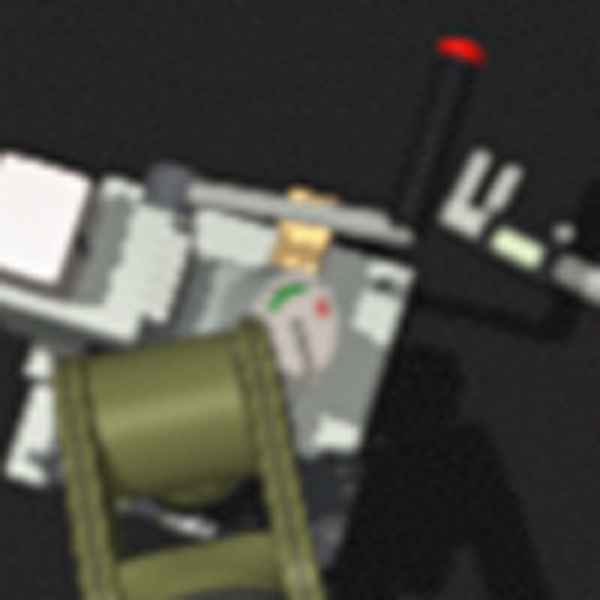

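View pics/in_side.png

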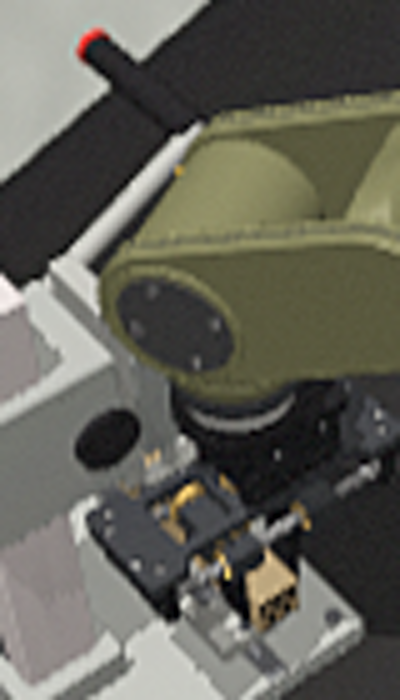

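```bash
python3 -m crank '[[0,2,0,4,0],[0,0,0,4,0],[0,0,0,2,0],[0,0,0,0,0]]'
python3 - <<'E'
from h import *
plan([.5066,.1602,.0945],161.3,1,0)
E
```

```text
t: 9.82
position: [0.5064, 0.1588, 0.097]
ee_rot: [-0.008, 0.164, 0.986, -0.0]
wrist_force: [-0.4, 0.4, 0.9]
grip_width: 0.312
at [0.5064 0.1588 0.097 ] yaw 161.16 t 9.825 F [-0.4  0.4  0.9] g 0.312 delta mm [ 0.2  1.4 -2.5] dyaw 0.14
[0, 0, 1, 3, np.float64(-0.1)],
```

```bash
python3 -m crank '[[0,0,1,1,0],[0,0,1,1,0],[0,0,0,1,0],[0,0,0,0,0]]'
python3 - <<'E'
from h import *
plan([.5066,.1602,.0945],161.3,1,0)
E
```

```text
t: 10.32
position: [0.5076, 0.1604, 0.0948]
ee_rot: [-0.007, 0.164, 0.986, -0.001]
wrist_force: [-1.2, -0.5, 2.3]
grip_width: 0.318
at [0.5076 0.1604 0.0948] yaw 161.11 t 10.325 F [-1.2 -0.5  2.3] g 0.318 delta mm [-1.  -0.2 -0.3] dyaw 0.19
[0, 1, -1, 0, np.float64(-0.2)],
```

```bash
python3 -m crank '[[0,1,0,0,0],[0.7,0,0,0,0],[0.7,0,0,0,0],[0.7,0,0,0,0],[0.7,0,0,0,0],[0.7,0,0,0,0]]'
python3 - <<'E'
from h import *
plan([.5066,.1602,.13],161.3,2,.7)
E
```

```text
t: 11.08
position: [0.5065, 0.1611, 0.0938]
ee_rot: [-0.007, 0.164, 0.986, -0.0]
wrist_force: [-0.1, -0.0, -0.6]
grip_width: 0.693
at [0.5065 0.1611 0.0938] yaw 161.16 t 11.075 F [-0.1 -0.  -0.6] g 0.693 delta mm [ 0.1 -0.9 36.2] dyaw 0.14
[0.7, 0, 0, -18, np.float64(-0.1)],[0.7, 0, 0, -18, np.float64(-0.1)],
```

```bash
python3 -m crank '[[0.7,0,0,-8,0],[0.7,0,0,-25,0],[0.7,2,0,-45,0],[0.7,2,0,-55,0],[0.7,2,0,-55,0],[0.7,0,0,-55,0],[0.7,0,0,-55,0],[0,0,0,-40,0],[0,0,0,0,0]]'
python3 - <<'E'
from h import *
p=np.load('stand.npy'); print(env.get_obs()['position'])
for n,bx,s in(('top',(170,110,290,220),5),('side',(160,120,290,300),3.3)):
    c=cam(n,n+'3'); 
    y=.11;w=.015
    e=[((255,0,0),[[-w,-y,.102],[w,-y,.102],[w,y,.102],[-w,y,.102]])]
    overlay(c,c['frame'],p,bx,s,'pl_'+n,e)
    cv2.imwrite('pics/plr_%s.png'%n,cv2.resize(c['frame'][bx[1]:bx[3],bx[0]:bx[2]],None,fx=s,fy=s,interpolation=cv2.INTER_CUBIC))
E
```

```text
t: 12.2
position: [0.5044, 0.1621, 0.4477]
ee_rot: [-0.006, 0.164, 0.987, 0.001]
wrist_force: [0.6, -0.4, 0.2]
grip_width: 0.548
[0.50435295 0.1621283  0.4477307 ]
```

View pics/pl_top.png

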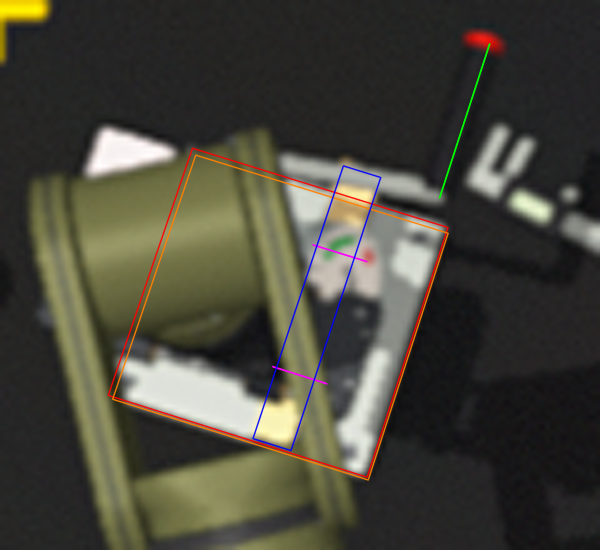

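View pics/pl_side.png

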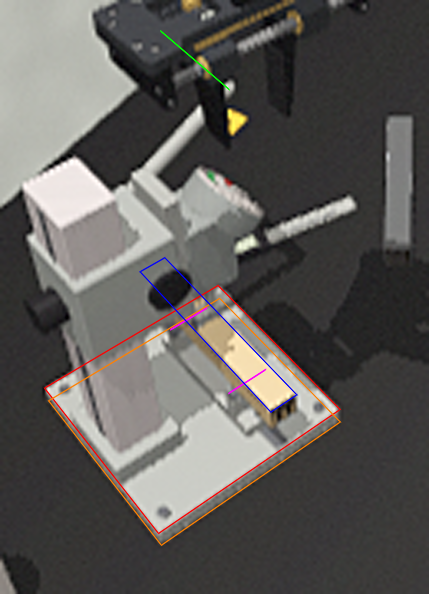

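View pics/plr_side.png

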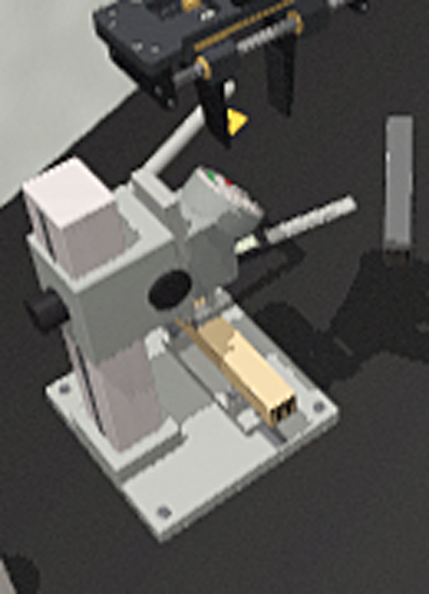

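Run:
```python
from h import *
p=np.load('stand.npy'); X=T(p,[-.0804,-.122,.42])[0]; print(X, np.degrees(p[2])+90)
plan(X,161.3,6,0)
```

```text
[0.67954809 0.01660299 0.42      ] 161.22533744290706
at [0.5036 0.162  0.443 ] yaw 161.16 t 12.3 F [-0.1  0.5 -0.3] g 0.461 delta mm [ 176.  -145.4  -23. ] dyaw 0.14
[0, -36, -13, 4, np.float64(-0.0)],[0, -36, -13, 4, np.float64(-0.0)],[0, -36, -13, 4, np.float64(-0.0)],[0, -36, -14, 4, np.float64(-0.0)],[0, -36, -14, 4, np.float64(-0.0)],[0, -36, -14, 4, np.float64(-0.0)],
```

```bash
python3 -m crank '[[0,-30,-13,0,0],[0,-36,-13,0,0],[0,-36,-13,2,0],[0,-36,-14,4,0],[0,-36,-14,4,0],[0,-28,-14,4,0],[0,0,0,0,0],[0,0,0,0,0]]'
python3 - <<'E'
from h import *
p=np.load('stand.npy'); X=T(p,[-.0804,-.122,.42])[0]
plan(X,161.3,1,0)
for n,bx,s in(('top',(170,110,290,220),5),('side',(160,120,290,300),3.3)):
    c=cam(n,n+'4'); 
    y=.11;w=.015
    e=[((255,0,0),[[-w,-y,.102],[w,-y,.102],[w,y,.102],[-w,y,.102]])]
    overlay(c,c['frame'],p,bx,s,'pm_'+n,e)
    cv2.imwrite('pics/pmr_%s.png'%n,cv2.resize(c['frame'][bx[1]:bx[3],bx[0]:bx[2]],None,fx=s,fy=s,interpolation=cv2.INTER_CUBIC))
E
```

```text
t: 13.3
position: [0.6678, 0.0166, 0.4017]
ee_rot: [-0.025, 0.163, 0.986, -0.003]
wrist_force: [-0.6, 0.7, -0.6]
grip_width: 0.005
at [0.6678 0.0166 0.4017] yaw 161.26 t 13.3 F [-0.6  0.7 -0.6] g 0.005 delta mm [11.8 -0.  18.3] dyaw 0.04
[0, -11, 4, -18, np.float64(-0.0)],
```

View pics/pmr_top.png

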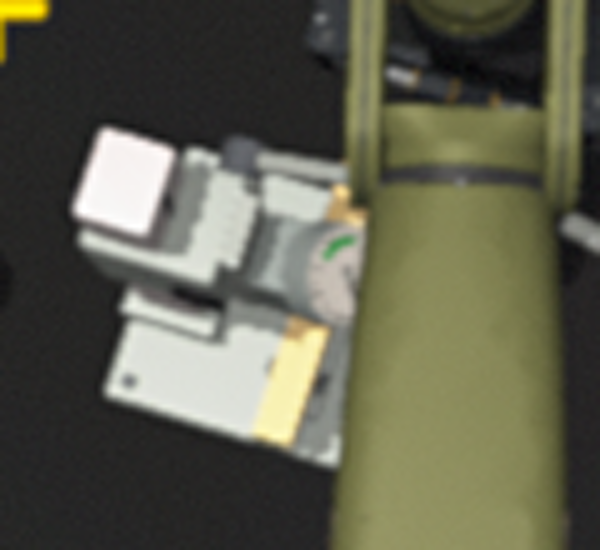

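View pics/pm_side.png

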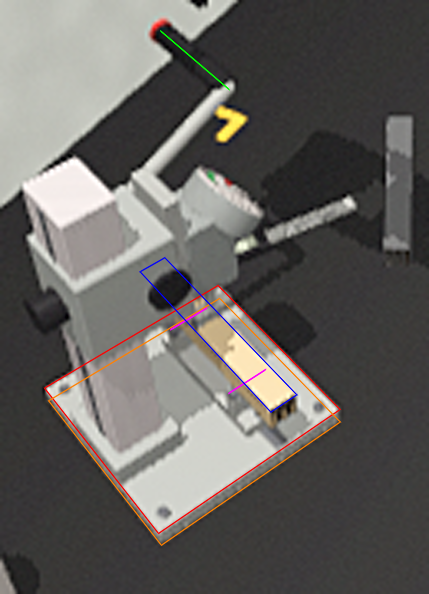

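View pics/pmr_side.png

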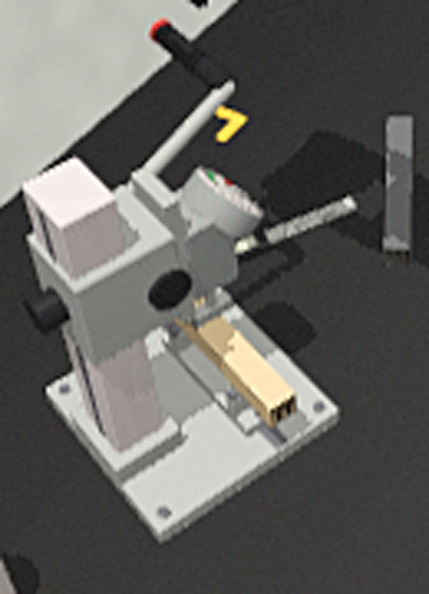

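Run:
```python
from h import *
p=np.load('stand.npy')
for n in('top','side'):
    c=cam(n); im=cv2.imread(f'pics/{n}4.png').astype(float)
    # tan colour mask: B much lower than R
    m=((im[:,:,2]-im[:,:,0])>28)&(im[:,:,1]-im[:,:,0]>10)
    mm=np.zeros_like(m); 
    if n=='top': mm[172:202,215:240]=m[172:202,215:240]
    else: mm[215:255,218:255]=m[215:255,218:255]
    cv2.imwrite('pics/m_%s.png'%n,cv2.resize((mm[110:260,160:290]*255).astype(np.uint8),None,fx=4,fy=4))
    if n=='top':
        uv=np.argwhere(mm)[:,::-1]
        X=back(c,uv,.102); S=T([0,0,-p[2]],X-[p[0],p[1],0])
        for a in range(35,115,10):
            k=(S[:,1]*1000>=a)&(S[:,1]*1000<a+10); 
            if k.any(): print(a,k.sum(),(S[k,0].mean()*1000).round(1),(S[k,0].min()*1000).round(1),(S[k,0].max()*1000).round(1))
        print('max y',S[:,1].max())
```

```text
35 25 1.2 -15.7 17.9
45 26 1.1 -16.8 19.1
55 25 0.5 -16.8 19.1
65 28 -3.4 -47.7 18.0
75 28 -4.7 -51.2 18.0
85 25 -5.3 -54.7 16.8
95 27 -4.0 -57.1 15.6
105 10 1.6 -11.8 16.8
max y 0.10970876929569538
```

Run:
```python
import cv2,numpy as np
a=cv2.imread('pics/top4.png')[165:205,205:245]; b=cv2.imread('pics/side4.png')[205:260,205:260]
a=cv2.resize(a,(600,600),interpolation=cv2.INTER_NEAREST);cv2.imwrite('pics/ta.png',a)
cv2.imwrite('pics/tb.png',cv2.resize(b,(605,605)[:2],interpolation=cv2.INTER_NEAREST)[:600,:])
```

```text
(no output)
```

View pics/ta.png

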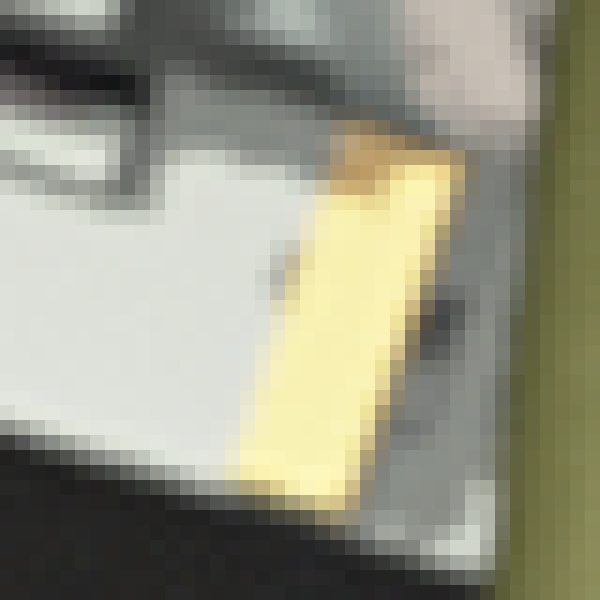

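View pics/tb.png

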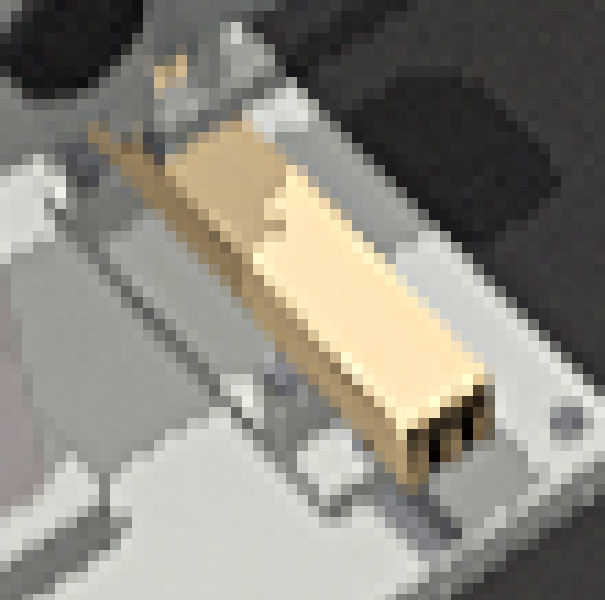

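```bash
cat >> h.py <<'E'
def hand(q): return np.array([.06-.16*np.cos(.5-q),-.122,.245+.16*np.sin(.5-q)])
def push(q,n=1,above=.011,dx=0):
    """delta of tool to put fingertip centre on top of handle at lever angle q; in tool axes mm"""
    p,R=tool(); s=np.load('stand.npy'); h=hand(q); X=T(s,[h[0]+dx,h[1],h[2]+above])[0]
    tip=p+R@[0,0,.017]; ts=T([0,0,-s[2]],tip-[s[0],s[1],0])[0]
    o=env.get_obs()
    zz=ts[2]-.011-.245; qn=.5-np.arcsin(np.clip(zz/.16,-1,1))
    print('t',o['t'],'tip in stand mm',(ts*1000).round(1),'q from tip z',qn.round(3),'F',np.round(o['wrist_force'],1),'tz',R[:,2].round(3),'yaw',yaw(o['ee_rot']).round(2))
    print('to q',q,'tool shift mm',(R.T@(X-tip)*1000/n).round(1),'x',n)
E
python3 - <<'E'
from h import *
push(0,1,.03); push(0,1,.011)
E
```

```text
t 13.5 tip in stand mm [ -83.9 -110.   386.8] q from tip z -0.457 F [ 0.3 -0.3  0.4] tz [-0.048  0.002 -0.999] yaw 161.32
to q 0 tool shift mm [-13.5   3.9  34.5] x 1
t 13.5 tip in stand mm [ -83.9 -110.   386.8] q from tip z -0.457 F [ 0.3 -0.3  0.4] tz [-0.048  0.002 -0.999] yaw 161.32
to q 0 tool shift mm [-14.4   4.2  53.5] x 1
```

```bash
python3 -m crank '[[0,-5,2,10,0],[0,-5,2,10,0],[0,-4,1,10,0],[0,0,0,0,0]]'
python3 - <<'E'
from h import *
push(0,1,.011,.002)
c=cam('side','s5'); i=c['frame'][90:200,170:290];cv2.imwrite('pics/s5z.png',cv2.resize(i,None,fx=5,fy=5,interpolation=cv2.INTER_CUBIC))
E
```

```text
t: 14.0
position: [0.6817, 0.0187, 0.3715]
ee_rot: [-0.023, 0.161, 0.987, -0.003]
wrist_force: [0.9, -0.3, 0.5]
grip_width: 0.003
t 14.0 tip in stand mm [ -78.  -122.6  354.5] q from tip z -0.163 F [ 0.9 -0.3  0.5] tz [-0.047  0.002 -0.999] yaw 161.41
to q 0 tool shift mm [-0.4 -0.2 21.8] x 1
```

View pics/s5z.png

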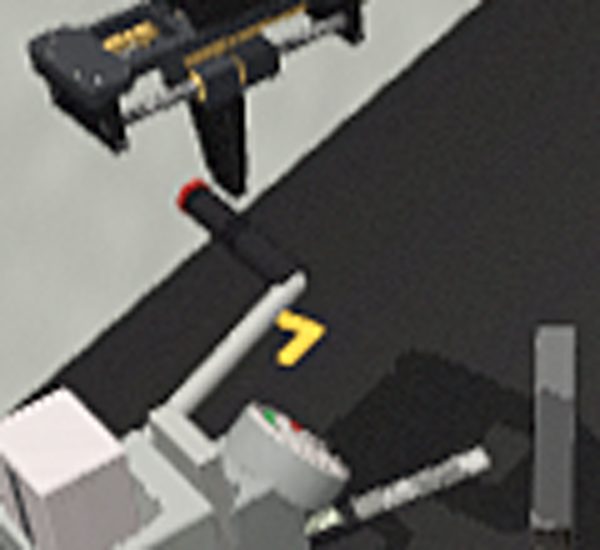

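```bash
python3 -m crank '[[0,0,0,9,0],[0,0,0,9,0],[0,0,-1,8,0],[0,0,-3,8,0],[0,0,-4,8,0],[0,0,0,0,0]]'
python3 - <<'E'
from h import *
push(.2,1,.011,.002);push(.4,4,.011,.002)
E
```

```text
t: 14.8
position: [0.6779, 0.0095, 0.333]
ee_rot: [-0.019, 0.162, 0.987, -0.003]
wrist_force: [0.2, 1.1, 3.5]
grip_width: 0.003
t 14.8 tip in stand mm [ -87.8 -122.1  316. ] q from tip z 0.116 F [0.2 1.1 3.5] tz [-0.038 -0.    -0.999] yaw 161.36
to q 0.2 tool shift mm [-0.3 -2.9 12.7] x 1
t 14.8 tip in stand mm [ -87.8 -122.1  316. ] q from tip z 0.116 F [0.2 1.1 3.5] tz [-0.038 -0.    -0.999] yaw 161.36
to q 0.4 tool shift mm [-0.4 -2.2 11. ] x 4
```

In contact at about 3.5 N, and q tracks the tip height.

```bash
python3 -m crank '[[0,0,-2,12,0],[0,0,-2,12,0],[0,0,-2,12,0],[0,0,-2,12,0],[0,0,0,0,0]]'
python3 - <<'E'
from h import *
push(.6,3,.011,.002)
c=cam('side','s6'); i=c['frame'][110:260,170:290];cv2.imwrite('pics/s6z.png',cv2.resize(i,None,fx=4,fy=4,interpolation=cv2.INTER_CUBIC))
c=cam('top','t6'); i=c['frame'][110:220,170:290];cv2.imwrite('pics/t6z.png',cv2.resize(i,None,fx=5,fy=5,interpolation=cv2.INTER_CUBIC))
E
```

```text
t: 15.42
position: [0.6741, -0.0019, 0.2896]
ee_rot: [-0.015, 0.163, 0.987, -0.007]
wrist_force: [-0.1, 0.3, 3.4]
grip_width: 0.004
t 15.425 tip in stand mm [ -99.9 -122.4  272.6] q from tip z 0.396 F [-0.1  0.3  3.4] tz [-0.032 -0.008 -0.999] yaw 161.25
to q 0.6 tool shift mm [-0.2  1.1 10.8] x 3
```

View pics/s6z.png

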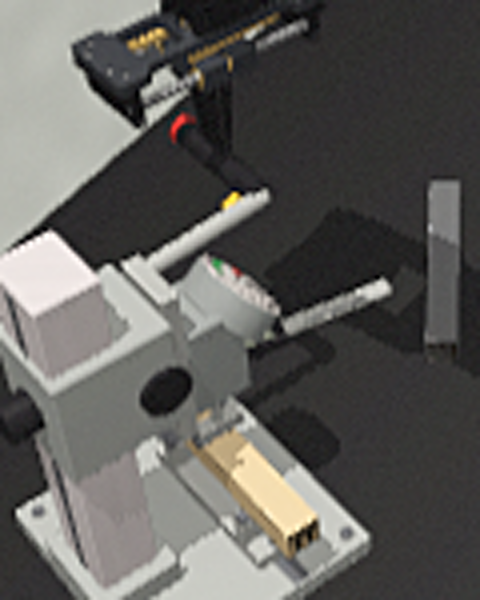

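View pics/t6z.png

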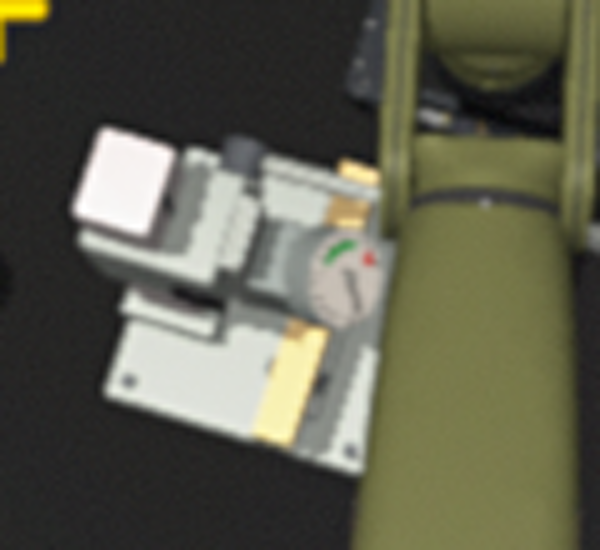

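```bash
python3 -m crank '[[0,0,1,11,0],[0,0,1,11,0],[0,0,1,11,0],[0,0,0,0,0]]'
python3 - <<'E'
from h import *
push(.8,4,.011,.002)
E
```

```text
t: 16.02
position: [0.6748, -0.0012, 0.2607]
ee_rot: [-0.013, 0.163, 0.987, -0.009]
wrist_force: [0.6, -0.7, 4.0]
grip_width: 0.004
t 16.025 tip in stand mm [ -99.2 -122.8  243.7] q from tip z 0.577 F [ 0.6 -0.7  4. ] tz [-0.029 -0.014 -0.999] yaw 161.24
to q 0.8 tool shift mm [0.  2.3 8.7] x 4
```

```bash
python3 -m crank '[[0,0,2,9,0],[0,0,2,9,0],[0,0,2,9,0],[0,0,2,8,0],[0,0,0,0,0]]'
python3 - <<'E'
from h import *
push(.97,4,.011,.002)
c=cam('top','t7'); i=c['frame'][140:185,215:260];cv2.imwrite('pics/t7z.png',cv2.resize(i,None,fx=12,fy=12,interpolation=cv2.INTER_CUBIC))
E
```

```text
t: 16.65
position: [0.677, 0.0042, 0.2294]
ee_rot: [-0.011, 0.163, 0.986, -0.011]
wrist_force: [-0.6, -1.8, 6.0]
grip_width: -0.0
t 16.65 tip in stand mm [ -93.4 -123.3  212.5] q from tip z 0.776 F [-0.6 -1.8  6. ] tz [-0.026 -0.019 -0.999] yaw 161.21
to q 0.97 tool shift mm [0.2 3.4 7.1] x 4
```

View pics/t7z.png

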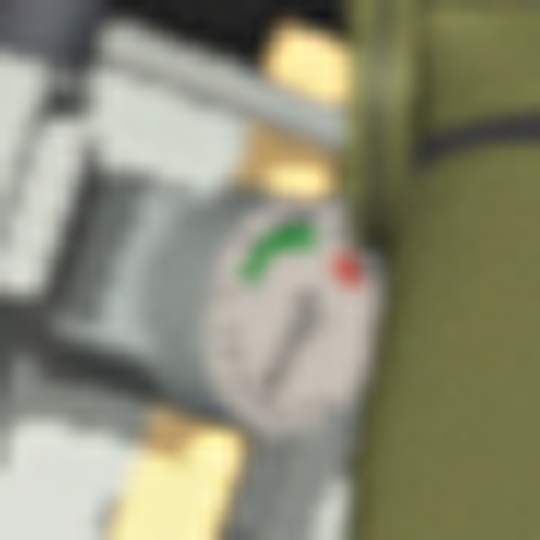

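```bash
python3 -m crank '[[0,0,3,7,0],[0,0,3,7,0],[0,0,3,7,0],[0,0,0,0,0]]'
python3 - <<'E'
from h import *
push(1.0,3,.011,.002)
E
```

```text
t: 17.2
position: [0.6796, 0.0103, 0.2134]
ee_rot: [-0.01, 0.163, 0.986, -0.014]
wrist_force: [-3.2, -3.0, 7.2]
grip_width: 0.005
t 17.2 tip in stand mm [ -86.9 -123.9  196.4] q from tip z 0.881 F [-3.2 -3.   7.2] tz [-0.025 -0.024 -0.999] yaw 161.19
to q 1.0 tool shift mm [0.5 3.  5.6] x 3
```

```bash
python3 -m crank '[[0,1,3,6,0],[0,1,2,6,0],[0,0,2,5,0],[0,0,0,0,0]]'
python3 - <<'E'
from h import *
push(1.0,1,.011,.002)
c=cam('top','t8'); i=c['frame'][140:185,215:260];cv2.imwrite('pics/t8z.png',cv2.resize(i,None,fx=12,fy=12,interpolation=cv2.INTER_CUBIC))
c=cam('side','s8'); i=c['frame'][110:260,170:290];cv2.imwrite('pics/s8z.png',cv2.resize(i,None,fx=4,fy=4,interpolation=cv2.INTER_CUBIC))
E
```

```text
t: 17.7
position: [0.6812, 0.0147, 0.2033]
ee_rot: [-0.007, 0.163, 0.986, -0.017]
wrist_force: [-3.0, -3.6, 8.7]
grip_width: 0.004
t 17.7 tip in stand mm [ -82.3 -124.   186.3] q from tip z 0.951 F [-3.  -3.6  8.7] tz [-0.02  -0.031 -0.999] yaw 161.18
to q 1.0 tool shift mm [1.9 4.1 6.9] x 1
```

View pics/t8z.png

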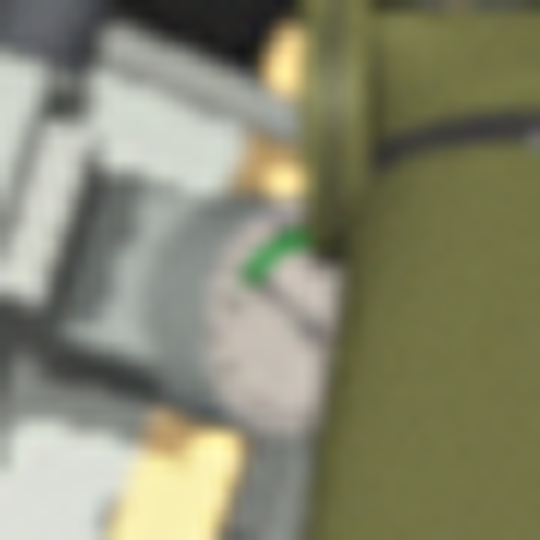

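View pics/s8z.png

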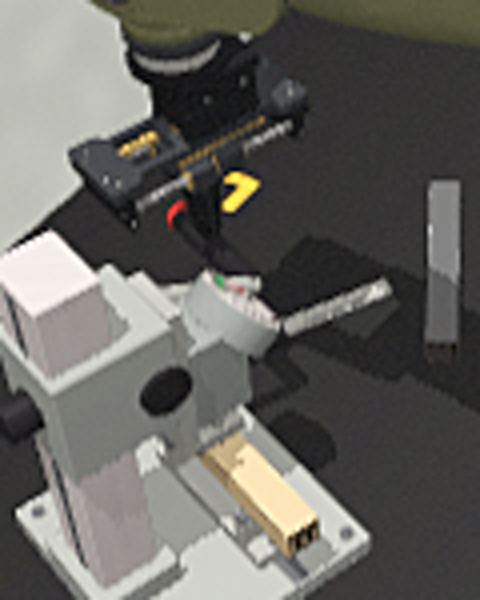

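```bash
python3 -m crank '[[0,0,1,5,0],[0,0,1,4,0],[0,0,0,0,0]]'
python3 - <<'E'
from h import *
push(1.0,1,.011,.002)
c=cam('top','t9'); i=c['frame'][140:185,215:260];cv2.imwrite('pics/t9z.png',cv2.resize(i,None,fx=12,fy=12,interpolation=cv2.INTER_CUBIC))
E
```

```text
t: 18.18
position: [0.6816, 0.016, 0.2003]
ee_rot: [-0.007, 0.163, 0.986, -0.017]
wrist_force: [-3.5, -5.3, 8.5]
grip_width: 0.005
t 18.175 tip in stand mm [ -80.9 -124.   183.3] q from tip z 0.972 F [-3.5 -5.3  8.5] tz [-0.019 -0.032 -0.999] yaw 161.19
to q 1.0 tool shift mm [2.  2.6 3.9] x 1
```

View pics/t9z.png

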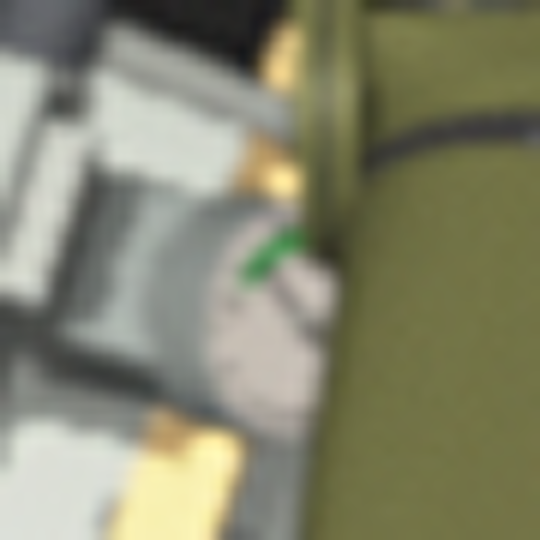

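```bash
python3 -m crank '[[0,0,1,5,0],[0,0,0,2,0],[0,0,0,0,0],[0,0,0,0,0]]'
python3 - <<'E'
from h import *
push(1.0,1,.011,.002)
c=cam('top','t10'); i=c['frame'][140:185,215:260];cv2.imwrite('pics/t10z.png',cv2.resize(i,None,fx=12,fy=12,interpolation=cv2.INTER_CUBIC))
c=cam('side','s10'); i=c['frame'][150:230,205:265];cv2.imwrite('pics/s10z.png',cv2.resize(i,None,fx=7,fy=7,interpolation=cv2.INTER_CUBIC))
E
```

```text
t: 18.73
position: [0.6816, 0.0158, 0.201]
ee_rot: [-0.006, 0.163, 0.986, -0.019]
wrist_force: [-4.1, -3.8, 8.3]
grip_width: 0.006
t 18.725 tip in stand mm [ -81.1 -124.1  184. ] q from tip z 0.966 F [-4.1 -3.8  8.3] tz [-0.019 -0.035 -0.999] yaw 161.2
to q 1.0 tool shift mm [2.  2.9 4.7] x 1
```

View pics/t10z.png

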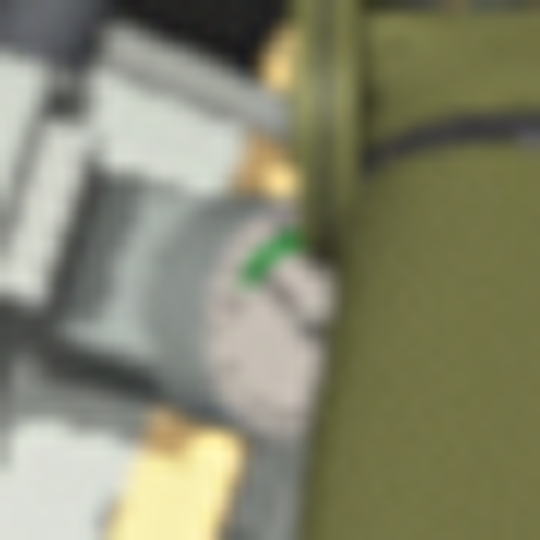

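View pics/s10z.png

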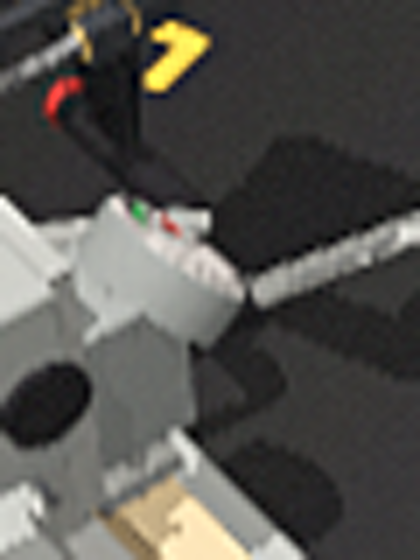

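```bash
python3 -m crank '[[0,0,1,5,0],[0,0,0,4,0],[0,0,0,3,0]]'
python3 - <<'E'
from h import *
push(1.0,1,.011,.002)
for k in range(6): c=cam('top')
push(1.0,1,.011,.002)
c=cam('top','t11'); i=c['frame'][140:185,215:260];cv2.imwrite('pics/t11z.png',cv2.resize(i,None,fx=12,fy=12,interpolation=cv2.INTER_CUBIC))
E
```

```text
t: 19.2
position: [0.6823, 0.0178, 0.1961]
ee_rot: [-0.005, 0.163, 0.986, -0.017]
wrist_force: [-4.3, -0.9, 10.4]
grip_width: 0.004
t 19.2 tip in stand mm [ -79.  -124.1  179.1] q from tip z 1.001 F [-4.3 -0.9 10.4] tz [-0.016 -0.033 -0.999] yaw 161.21
to q 1.0 tool shift mm [ 2.1  0.6 -0.2] x 1
t 19.5 tip in stand mm [ -79.  -124.1  179.2] q from tip z 1.001 F [-4.5 -1.3 10.2] tz [-0.016 -0.033 -0.999] yaw 161.21
to q 1.0 tool shift mm [ 2.1  0.5 -0.1] x 1
```

View pics/t11z.png

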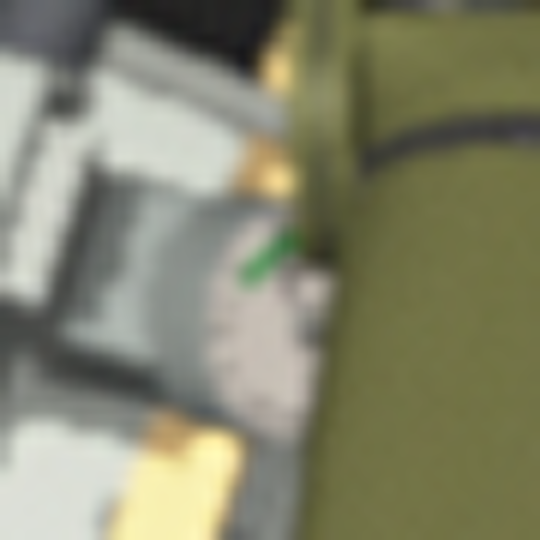

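Run:
```python
from h import *
c=cam('side','s12'); i=c['frame'][110:300,160:400];cv2.imwrite('pics/s12z.png',cv2.resize(i,None,fx=3.1,fy=3.1,interpolation=cv2.INTER_CUBIC))
push(1.0,1,.011,.002)
```

```text
t 19.6 tip in stand mm [ -79.  -124.1  179.2] q from tip z 1.001 F [-3.6 -0.8 10.1] tz [-0.016 -0.033 -0.999] yaw 161.21
to q 1.0 tool shift mm [ 2.1  0.5 -0.1] x 1
```

View pics/s12z.png

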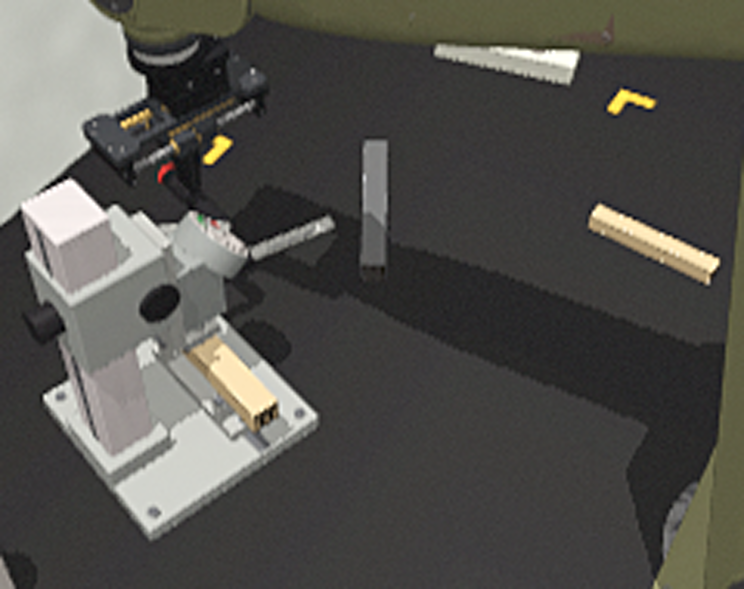

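The bar is seated, the bystanders that show are in place, and the push is steady at q≈1.00. I'm handing in.

Run:
```python
from h import *
env.job_done(); print('done')
```

```text
the job is handed in; nothing more can be done
done
```

The 220 mm tan bar is across both rollers under the nose, released, and I handed in at about 19.6 s with the closed fingertips still holding the lever down and the needle in the green.

**Bar placement:** In the last clear view after I let go, the bar was about 1 mm off centre towards the column and its +y end at 110 mm as intended. Its yaw looked within about 1°, but the arm and gauge hid part of it, so I judged that from its visible end.

**Load:** The needle pointed near the middle of the green band. The lever angle worked out from fingertip height was 1.00, about 20 N. It held steady for 0.4 s with a 10 N push, and in no picture or state reading did it come near the red zone.

**Checks that were weaker or disagreed:**
- At the end the forearm hid the right part of the dial, so the needle reading covers only the visible part. It agrees with the lever angle.
- An earlier hold let the lever creep up slightly, to about 0.966, still in the green. I fixed it by keeping a downward offset in the last row.
- The two cameras differed by about 3 mm and 0.6° on where the stand is; I used the combined fit.
- The tool leaned up to 3° during the moves.
- There was about 4 N of sideways friction at the handle.
- In the final side view the dark bar and caliper look where they started. The bottle was outside that crop, but the arm never went near it.

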